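# Seat and vent the bottle cap in the reagent bay

### The job

Slide the clear guard of the reagent bay fully open, then screw the ribbed cap of the tall bottle inside clockwise until it bottoms out, and back it off a quarter turn so that the bottle can vent. Finish while still holding the cap there, gripped between the fingers: do not let go of it; leave the guard open and do not disturb the loose things on the bench.

Things in the scene. Friction and masses are not known exactly. Their poses are not given: they have to be found in the camera images.
- bay: the reagent bay, a fixed white box 300 mm (its x) by 430 mm (its y), 151 mm high over the two aluminium rails along its long edges; origin under its centre. Its +y half is a well 12 mm above the bench, open on top once the clear guard (262 x 205 mm, lying level between the rails) has been slid away; its -y half is closed housing, over which the guard parks
- guard_handle (a point): middle of the round steel bar handle on top of the guard: 12 mm thick, 90 mm long, along this point's x axis, 37 mm above the clear plate and 182 mm above the bench. Can be pinched from above, fingers closing along the point's y. The guard opens along the point's -y axis (the bay's -y)
- guard (a joint): how far the guard is slid open, in m: 0 shut over the well, 0.195 fully open at its stop; it may start a little open; about 2 to 3 N to slide, stays where it is left
- cap_grip (a point): centre (half-way up, on the axis) of the ribbed black cap on the tall white bottle clamped upright in the well; 44 mm across, 34 mm high, axis vertical, this point about 112 mm above the bench when screwed home; grey bar across its top. Neck under it 34 mm wide; bottle shoulder from 17 mm below the cap's rim. At least 80 mm free from its axis to walls, rails and opened guard
- cap (a joint): angle of the cap on its thread, rad: 0 screwed home (hard stop, bottomed out), grows as it is unscrewed (counter-clockwise seen from above, rising 4 mm a turn). It starts engaged, between 2.4 and 4.2 (thread ends at 4.6); turning takes about 0.06 N m and it stays where it is left. At the stop the torque rises sharply
- short_jar: short white jar with a smooth black lid 34 mm across, top 62 mm above the bench, fixed in the same well 60 to 85 mm from the tall bottle, on either side of it along the bay's x; origin under its centre; not to be used
- tube_carrier: loose black strip with a row of capped tubes, 24 x 200 mm, 72 mm high, long along its y; origin under its centre; leave it alone
- tip_box: loose white pipette tip box, 85 x 125 mm, 50 mm high; origin under its centre; leave it alone
- reagent_jar: loose amber glass jar with a lid, 60 mm across, 85 mm high; origin under its centre; leave it alone

How it is judged:
By the outcome, as a careful person would: the job done as asked, in the order asked, and still so for the second after the job is handed in, while the arm keeps its last pose, push and grip.
It also fails if it takes over 69 s, if anything falls off the work surface, if the arm or the gripper's body presses on something with over 40 N, if the wrist force passes 120 N, or if a joint passes its speed limit or range.

### The arm

A 6-joint arm with a two-finger parallel gripper is mounted at the origin on the work surface. World frame = base frame: x ahead of the robot, y to its left, z up, the work surface at z = 0. Lengths are in m, angles in rad, forces in N, time in s.
With the tool pointing down it reaches from about 0.25 to 0.775 m from the base axis. Payload 4 kg.
Tool frame: the origin (TCP) lies midway between the tips of the shut fingers; the grasp point (between the pads) lies 19 mm behind it; z points along the fingers, x is the direction in which the jaws open and shut, and the axes are right-handed (so a half turn about z gives the same grasp; the last joint's range is limited). The gripper opens to 94 mm and grips with 3 to 60 N. Pads are 16 mm wide; open, the fingers measure 119 mm over their backs; the gripper's body (75 mm by 177 mm) begins 78 mm behind the grasp point.
Start: joints at [-1.215, 0.087, 1.371, -0, 1.684, -0.103], TCP at [0.244, -0.493, 0.206] pointing down, gripper open.
Joint ranges: [-3.1, 3.1], [-0.76, 2.03], [0.27, 2.55], [-1.08, 4.22], [0.17, 2.65], [-2.57, 2.57]. Speed limits (rad/s): [2.79, 2.79, 3.14, 3.14, 3.14, 3.14].

### API

Orientations are given as [roll, pitch, yaw] about the fixed x, y, z axes, in that order (R = Rz(yaw) Ry(pitch) Rx(roll)).
In Python, from bench import robot gives the robot as it stands.
- The arm moves only by the shell command python3 -m handwheel 'ROWS'. ROWS is a JSON object of lists of equal length, an entry for each row: "delta_pos": the shift along the tool's x, y, z in mm, a list of three; "rotation": the turn, a rotation vector about the tool's x, y, z in rad, a list of three; "claw": the closure, from -1 (fully open) to 1 (shut). In form: {"delta_pos": [[tx, ty, tz], ...], "rotation": [[wx, wy, wz], ...], "claw": [claw, ...]}. A call has exactly 8 rows; each row shifts and turns the commanded pose from where the row before left it, along the tool's axes as they then stand; what a row does not reach is not made up. A row lasts 1/8 s, in which the tool goes at most 62.5 mm and 10.7 degrees, less where a joint would pass 70% of its speed; a pose out of reach is approached as far as the arm can. A call with a gripper value outside its range is refused whole. The fingers move at their own pace and stop on an object; the grip force is fixed at half the most. Time passes only in rows, so rows that do not move let the fingers close, or fill a call up. It gives the time, the measured TCP pose, the force and the opening at its end, in the units of the state.
- robot.get_obs(): the state, without advancing time (a new reading comes with each control period).
- robot.snapshot(name): name is "scene" or "side" or "wrist"; returns a dict with "color" (384x512x3 uint8, red, green, blue), "intrinsics" (3x3 intrinsics, pixels), "eye" and "rotation" of the camera in the world. Camera axes: x right, y down, z forward; pixel columns grow to the right and rows downward; lengths in m; the calibration is good to about 2 mm. The wrist camera is an equidistant fisheye: a pixel r from the principal point sees the ray r / f radians off the axis. A picture is of the moment at which its call begins. There is no depth.
- robot.close_job(): hands the job in, once; it reports no verdict.
The state is a dict: "time": time; "joint_positions": joint angles; "qvel": joint speeds; "joint_torque": joint torques, N m; "tool_pos": TCP position; "ee_rot": TCP orientation; "wrist_force": force on the tool from outside, world axes, zero at the start; "wrist_torque": the same for the moment, N m; "width": finger opening in m.
Only numpy, scipy, OpenCV 4.12 (cv2) and the standard library are available. Lean on these libraries where they do the work, as an engineer would, in place of code of your own. Each camera call takes 0.05 s, during which the arm holds its last target.

## Working session

There is one attempt and no reset: what is moved stays moved. The work goes in short steps, Python scripts to look and compute and a shell command to move; the robot and the scene stay as the last step left them, time stands still between calls to the robot, and variables do not carry over. Pictures are saved under pics/ and viewed, and the job is handed in when it is done.

```bash
ls; mkdir -p pics; python3 - <<'E'
from bench import robot
import cv2
o=robot.get_obs(); print({k:(v if not hasattr(v,'round') else v) for k,v in o.items()})
for n in ["scene","side","wrist"]:
    s=robot.snapshot(n); cv2.imwrite(f"pics/{n}0.png",s["color"][:,:,::-1]); print(n,s["intrinsics"],s["eye"],s["rotation"])
E
```

```text
pics
{'time': 0.0, 'joint_positions': array([-1.21511553e+00,  8.79320388e-02,  1.37221090e+00,  1.82336149e-05,
        1.68359967e+00, -1.03078030e-01]), 'qvel': array([-0.00091945,  0.000513  , -0.00167925, -0.00059646, -0.00022396,
        0.00018365]), 'joint_torque': array([-1.63345503e-04, -3.40186858e+01, -3.02426291e+01,  7.17604277e-02,
        3.29782872e-02, -1.73851477e-04]), 'tool_pos': array([ 0.24338427, -0.49262005,  0.20433872]), 'ee_rot': array([-3.14135341e+00,  2.13668162e-03, -1.11203522e+00]), 'wrist_force': array([ 0.23239243, -0.33132886, -0.21518198]), 'wrist_torque': array([0.02648979, 0.01010487, 0.02509341]), 'width': 0.09467774065745535}
scene [[385.65935256   0.         256.59836477]
 [  0.         385.65935256 191.00152394]
 [  0.           0.           1.        ]] [0.2834014  0.35932682 1.08988124] [-2.73227377  0.00310007 -2.56405605]
side [[392.97860141   0.         252.61078924]
 [  0.         392.97860141 189.82946722]
 [  0.           0.           1.        ]] [0.255928   0.57024035 1.37494318] [-2.68678172 -0.00807562 -2.750421  ]
wrist [[297.31863964   0.         254.12708373]
 [  0.         297.31863964 193.57430544]
 [  0.           0.           1.        ]] [ 0.30959808 -0.45954076  0.38432993] [ 2.88439542e+00  2.14135869e-03 -1.11140978e+00]
```

View pics/scene0.png

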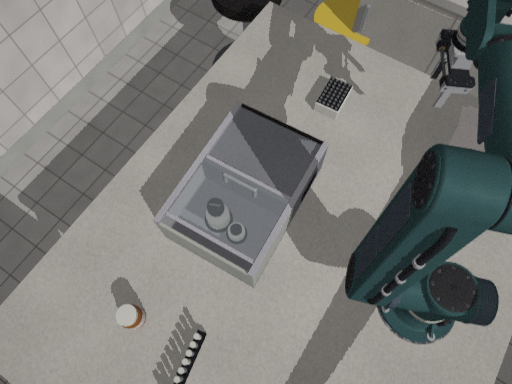

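View pics/side0.png

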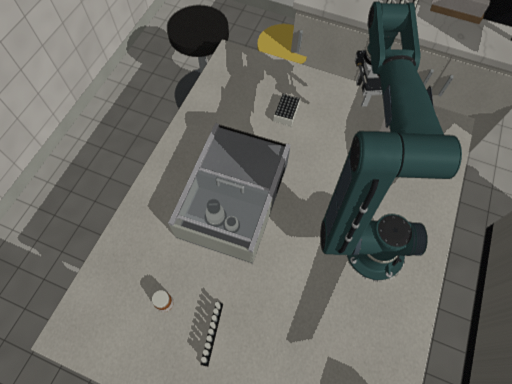

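View pics/wrist0.png

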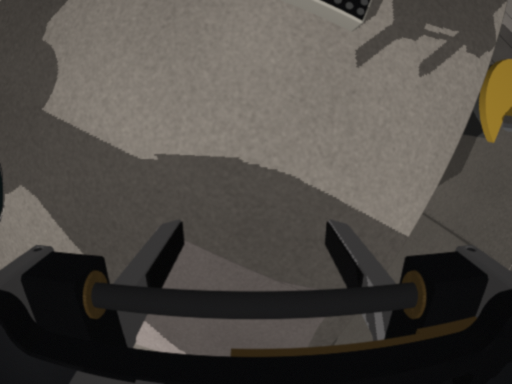

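```bash
cat > h.py <<'E'
import numpy as np, cv2
from scipy.spatial.transform import Rotation as R
from bench import robot
def cam(n,s=None):
    s=s or robot.snapshot(n); return dict(n=n,K=np.array(s["intrinsics"]),e=np.array(s["eye"]),R=R.from_euler('xyz',s["rotation"]).as_matrix(),img=s["color"])
def ray(c,p):
    K=c["K"]; x=(p[0]-K[0,2])/K[0,0]; y=(p[1]-K[1,2])/K[1,1]
    if c["n"]=="wrist":
        t=np.hypot(x,y); k=np.sin(t)/t if t>1e-9 else 1; d=np.array([x*k,y*k,np.cos(t)])
    else: d=np.array([x,y,1.]); d/=np.linalg.norm(d)
    return c["R"]@d
def tri(obs):
    A=np.zeros((3,3));b=np.zeros(3)
    for c,p in obs:
        d=ray(c,p);P=np.eye(3)-np.outer(d,d);A+=P;b+=P@c["e"]
    X=np.linalg.solve(A,b)
    return X,[float(np.linalg.norm((np.eye(3)-np.outer(ray(c,p),ray(c,p)))@(X-c["e"]))) for c,p in obs]
def atz(c,p,z):
    d=ray(c,p); return c["e"]+d*(z-c["e"][2])/d[2]
def proj(c,X):
    v=c["R"].T@(np.array(X)-c["e"])
    K=c["K"]
    if c["n"]=="wrist":
        t=np.arctan2(np.hypot(v[0],v[1]),v[2]);h=np.hypot(v[0],v[1]);q=v[:2]/h*t
    else:q=v[:2]/v[2]
    return q*K[0,0]+K[:2,2]
def crop(c,x0,y0,x1,y1,k,name):
    im=cv2.resize(c["img"][y0:y1,x0:x1,::-1],None,fx=k,fy=k,interpolation=cv2.INTER_CUBIC)
    im=cv2.convertScaleAbs(im,alpha=1.4,beta=20)
    for u in range((x0+19)//20*20,x1,20):
        cv2.putText(im,str(u),((u-x0)*k,9),0,.35,(0,0,255)); cv2.line(im,((u-x0)*k,10),((u-x0)*k,16),(0,0,255))
    for u in range((y0+19)//20*20,y1,20):
        cv2.putText(im,str(u),(0,(u-y0)*k),0,.35,(0,0,255)); cv2.line(im,(24,(u-y0)*k),(30,(u-y0)*k),(0,0,255))
    cv2.imwrite(f"pics/{name}.png",im)
E
python3 - <<'E'
from h import *
c=cam("scene");crop(c,150,100,340,285,4,"sc1")
c=cam("side");crop(c,165,120,295,265,5,"sd1")
E
```

```text
(no output)
```

View pics/sc1.png

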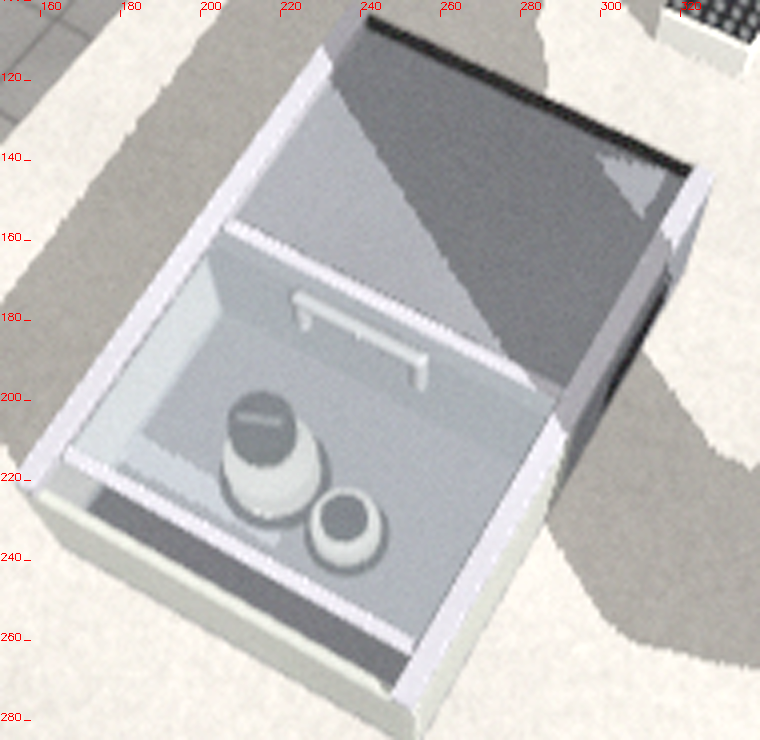

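View pics/sd1.png

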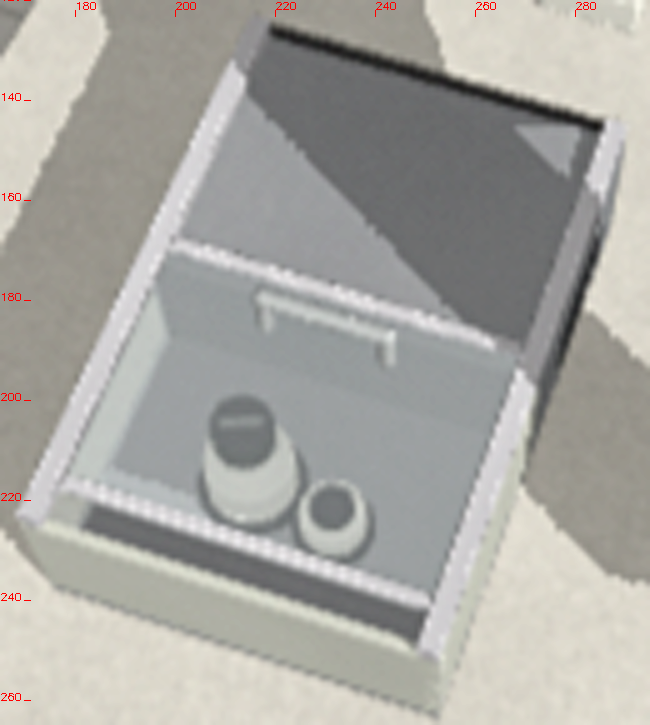

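```bash
python3 - <<'E'
from h import *
a=cam("scene");b=cam("side")
P=lambda n,p,q:print(n,*[np.round(x,4) for x in tri([(a,p),(b,q)])])
hl=P("hL",(223.6,173.8),(216.6,179.2));P("hR",(256.6,189.8),(244,187))
P("cap",(214.5,204.8),(213,204.2)); P("lid",(236,229.5),(231.2,221.4))
P("cornTR",(327.5,142.5),(289,144)); P("BL",(154,220.5),(168.4,223.5));P("BR",(252,275),(250.5,250.5));P("TL",(241,102.5),(217,123.5))
for n,p,q in [("hL",(223.6,173.8),(216.6,179.2)),("hR",(256.6,189.8),(244,187))]: print(n,atz(a,p,.182),atz(b,q,.182))
print("cap",atz(a,(214.5,204.8),.131),atz(b,(213,204.2),.131))
for n,p,q in [("TR",(327.5,142.5),(289,144)),("BL",(154,220.5),(168.4,223.5)),("BR",(252,275),(250.5,250.5)),("TL",(241,102.5),(217,123.5))]: print(n,atz(a,p,.151),atz(b,q,.151))
E
```

```text
hL [0.5979 0.0389 0.1866] [0.0006 0.0006]
hR [0.5004 0.0305 0.1872] [0.001 0.001]
cap [0.5843 0.1079 0.132 ] [0.0007 0.0007]
lid [0.5167 0.1134 0.048 ] [0.0003 0.0003]
cornTR [ 0.4278 -0.235   0.1148] [0.0001 0.0001]
BL [0.6938 0.2296 0.1283] [0.0001 0.0001]
BR [0.4022 0.2053 0.11  ] [0.0009 0.0009]
TL [ 0.7194 -0.2166  0.1123] [0.0003 0.0003]
hL [0.60001559 0.03682339 0.182     ] [0.59861009 0.03726481 0.182     ]
hR [0.50262601 0.02806132 0.182     ] [0.50046314 0.02862805 0.182     ]
cap [0.5853278  0.10731252 0.131     ] [0.58393049 0.10793584 0.131     ]
TR [ 0.42240975 -0.21293404  0.151     ] [ 0.42297262 -0.21195158  0.151     ]
BL [0.68425405 0.23262426 0.151     ] [0.68569423 0.23591028 0.151     ]
BR [0.39635492 0.2117464  0.151     ] [0.39826822 0.21703277 0.151     ]
TL [ 0.70201489 -0.19351546  0.151     ] [ 0.70538091 -0.19280903  0.151     ]
```

```bash
python3 -m handwheel '{"delta_pos":[[0,0,-33],[0,0,-33],[-42,-28.4,0],[-42,-28.4,0],[-42,-28.4,0],[-42,-28.4,0],[-42,-28.4,0],[-42,-28.4,0]],"rotation":[[0,0,0.18],[0,0,0.18],[0,0,0.034],[0,0,0],[0,0,0],[0,0,0],[0,0,0],[0,0,0]],"claw":[-1,-1,-1,-1,-1,-1,-1,-1]}'
python3 -m handwheel '{"delta_pos":[[-42,-28.4,0],[-42,-28.4,0],[-42,-28.4,0],[-42,-28.4,0],[-42,-28.4,0],[-42,-28.4,0],[0,0,0],[0,0,0]],"rotation":[[0,0,0],[0,0,0],[0,0,0],[0,0,0],[0,0,0],[0,0,0],[0,0,0],[0,0,0]],"claw":[-1,-1,-1,-1,-1,-1,-1,-1]}'
python3 - <<'E'
from h import *
c=cam("wrist");cv2.imwrite("pics/w1.png",cv2.convertScaleAbs(cv2.resize(c["img"][:,:,::-1],(768,576)),alpha=1.3,beta=15)); print(c["e"],robot.get_obs()["wrist_force"])
for X in [(.5979,.0389,.1866),(.5004,.0305,.1872),(.5843,.1079,.132)]: print(proj(c,X)*1.5)
E
```

```text
time: 1.35
tool_pos: [0.3964, -0.2283, 0.2717]
ee_rot: [-3.141, -0.0, -1.506]
wrist_force: [0.1, -0.2, 0.2]
width: 0.0942
time: 2.35
tool_pos: [0.5493, 0.0324, 0.2713]
ee_rot: [3.141, -0.001, -1.506]
wrist_force: [-0.5, -0.3, 0.5]
width: 0.0939
[0.62298495 0.03803086 0.45114181] [ 0.60623717 -0.01965037  0.22927934]
[376.88804413 217.20057359]
[380.32814838 369.44935196]
[281.99096303 223.70347879]
```

View pics/w1.png

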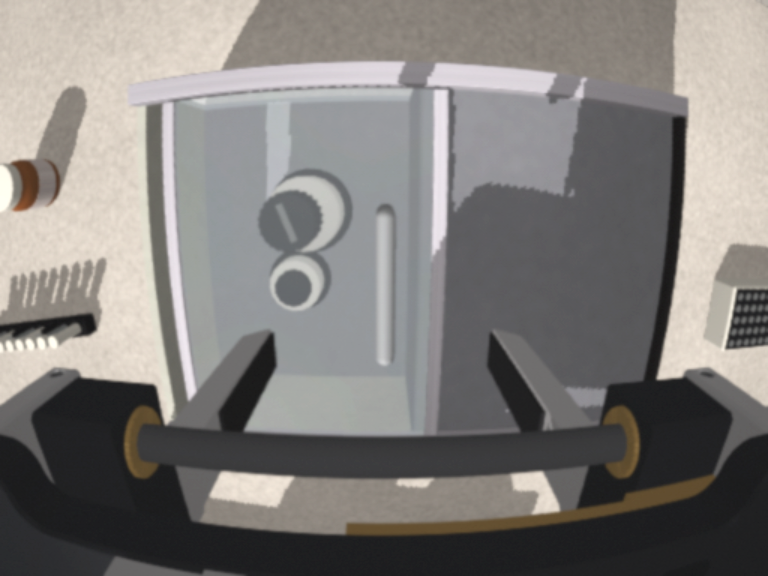

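```bash
python3 - <<'E'
from h import *
a=cam("scene");b=cam("side");c=cam("wrist")
P=lambda n,p,q,r:print(n,*[np.round(x,4) for x in tri([(a,p),(b,q),(c,(r[0]/1.5,r[1]/1.5))])],np.round(atz(c,(r[0]/1.5,r[1]/1.5),{"c":.132,"h":.184}[n[0]]),4))
P("hL",(223.6,173.8),(216.6,179.2),(386,207));P("hR",(256.6,189.8),(244,187),(386,364))
P("cap",(214.5,204.8),(213,204.2),(288,222))
print(robot.get_obs()["tool_pos"])
E
```

```text
hL [0.6029 0.0327 0.1711] [0.0009 0.0012 0.0003] [0.6041 0.0329 0.184 ]
hR [0.5017 0.027  0.1801] [0.0014 0.0011 0.0011] [0.5028 0.0262 0.184 ]
cap [0.586  0.1051 0.1244] [0.0015 0.0005 0.0014] [0.5858 0.1026 0.132 ]
[0.54920327 0.03154342 0.27186913]
```

```bash
python3 -m handwheel '{"delta_pos":[[1,-2,25],[1,-2,27],[0,0,27],[0,0,27],[0,0,0],[0,0,0],[0,0,0],[0,0,0]],"rotation":[[0,0,0],[0,0,0],[0,0,0],[0,0,0],[0,0,0],[0,0,0],[0,0,0],[0,0,0]],"claw":[-1,-1,-1,-1,-1,1,1,1]}'
python3 -m handwheel '{"delta_pos":[[0,0,0],[0,0,0],[0,0,0],[0,0,0],[3,0,0],[5,0,0],[8,0,0],[8,0,0]],"rotation":[[0,0,0],[0,0,0],[0,0,0],[0,0,0],[0,0,0],[0,0,0],[0,0,0],[0,0,0]],"claw":[1,1,1,1,1,1,1,1]}'
python3 - <<'E'
from h import *
c=cam("wrist");cv2.imwrite("pics/w2.png",cv2.convertScaleAbs(cv2.resize(c["img"][:,:,::-1],(768,576)),alpha=1.3,beta=15)); print(robot.get_obs())
E
```

```text
time: 3.55
tool_pos: [0.5543, 0.0309, 0.1668]
ee_rot: [-3.139, -0.0, -1.506]
wrist_force: [0.3, -0.6, -0.3]
width: 0.0678
time: 4.55
tool_pos: [0.5551, 0.0067, 0.1654]
ee_rot: [3.141, 0.0, -1.506]
wrist_force: [0.5, 1.7, 0.3]
width: 0.0107
{'time': 4.6, 'joint_positions': array([-9.16459650e-02,  1.10201057e-01,  1.42501279e+00, -1.17724374e-03,
        1.60648699e+00,  1.41538322e+00]), 'qvel': array([ 0.00547647,  0.00043728, -0.00032171, -0.00901441, -0.0015206 ,
        0.02275142]), 'joint_torque': array([ 1.36488983e-01, -3.50175726e+01, -3.01857626e+01, -1.84777854e-01,
       -1.91865102e-01, -2.26916227e-02]), 'tool_pos': array([0.55523222, 0.00539653, 0.16538573]), 'ee_rot': array([ 3.14130369e+00, -1.14557765e-03, -1.50707096e+00]), 'wrist_force': array([-0.52299278,  0.57128418, -0.26489805]), 'wrist_torque': array([0.18417021, 0.08014084, 0.03066288]), 'width': 0.011196597955281783}
```

View pics/w2.png

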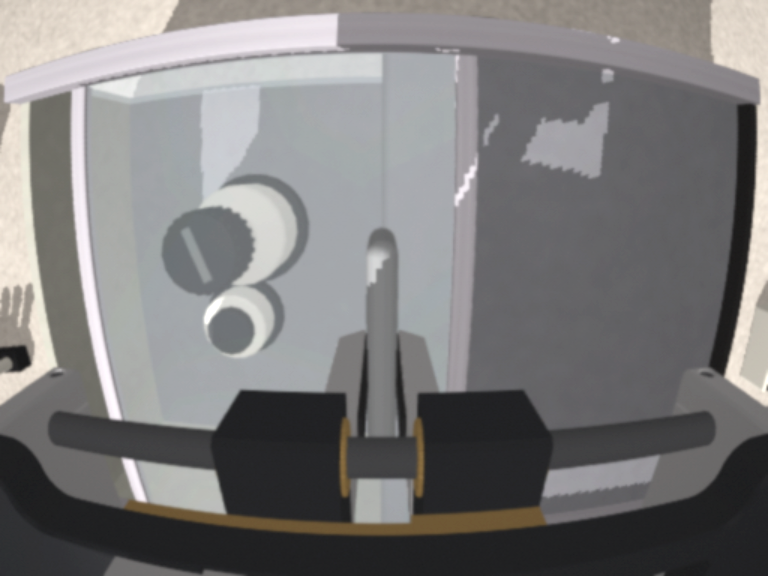

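```bash
python3 -m handwheel '{"delta_pos":[[15,0,0],[20,0,0],[20,0,0],[20,0,0],[20,0,0],[18,0,0],[12,0,0],[6,0,0]],"rotation":[[0,0,0],[0,0,0],[0,0,0],[0,0,0],[0,0,0],[0,0,0],[0,0,0],[0,0,0]],"claw":[1,1,1,1,1,1,1,1]}'
python3 -m handwheel '{"delta_pos":[[4,0,0],[4,0,0],[4,0,0],[4,0,0],[4,0,0],[0,0,0],[0,0,0],[0,0,0]],"rotation":[[0,0,0],[0,0,0],[0,0,0],[0,0,0],[0,0,0],[0,0,0],[0,0,0],[0,0,0]],"claw":[1,1,1,1,1,1,1,1]}'
```

```text
time: 5.6
tool_pos: [0.5634, -0.1246, 0.1654]
ee_rot: [3.141, -0.0, -1.507]
wrist_force: [-2.8, 2.3, 1.6]
width: 0.0108
time: 6.6
tool_pos: [0.5645, -0.1429, 0.1654]
ee_rot: [3.14, 0.002, -1.505]
wrist_force: [-5.0, 3.7, 1.2]
width: 0.011
```

```bash
python3 -m handwheel '{"delta_pos":[[3,0.5,0],[3,0.5,0],[3,0,0],[3,0,0],[3,0,0],[3,0,0],[3,0,0],[0,0,0]],"rotation":[[0,0,0],[0,0,0],[0,0,0],[0,0,0],[0,0,0],[0,0,0],[0,0,0],[0,0,0]],"claw":[1,1,1,1,1,1,1,1]}'
python3 - <<'E'
from h import *
c=cam("scene");crop(c,150,100,340,285,4,"sc2")
print(robot.get_obs()["wrist_force"],robot.get_obs()["tool_pos"])
E
```

```text
time: 7.6
tool_pos: [0.5645, -0.1427, 0.1651]
ee_rot: [3.14, 0.041, -1.491]
wrist_force: [-7.4, 46.6, 8.2]
width: 0.0111
[-8.16032019 46.61402705  9.08147636] [ 0.56451957 -0.14271579  0.1650911 ]
```

View pics/sc2.png

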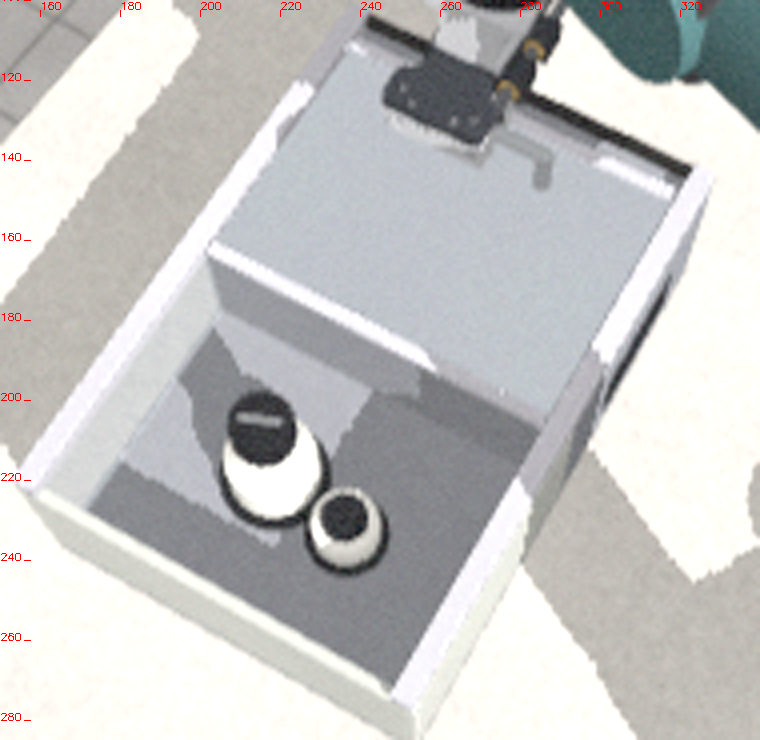

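```bash
python3 -m handwheel '{"delta_pos":[[-7,-0.5,0],[-7,-0.5,0],[-5,0,0],[0,0,0],[0,0,0],[0,0,0],[0,0,0],[0,0,0]],"rotation":[[0,0,0],[0,0,0],[0,0,0],[0,0,0],[0,0,0],[0,0,0],[0,0,0],[0,0,0]],"claw":[1,1,1,1,-1,-1,-1,-1]}'

```

```text
time: 8.65
tool_pos: [0.5655, -0.1462, 0.1656]
ee_rot: [-3.141, -0.001, -1.506]
wrist_force: [0.2, 1.1, 0.2]
width: 0.0474
```

```bash
python3 -m handwheel '{"delta_pos":[[0,0,-20],[0,0,-40],[0,0,-45],[-35,-5.2,0],[-53,-7.8,0],[-53,-7.8,0],[-53,-7.8,0],[-53,-7.8,0]],"rotation":[[0,0,0],[0,0,0],[0,0,0],[0,0,0],[0,0,0],[0,0,0],[0,0,0],[0,0,0]],"claw":[-1,-1,-1,-1,-1,-1,-1,-1]}'
python3 -m handwheel '{"delta_pos":[[0,0,0],[0,0,0],[0,0,0],[0,0,0],[0,0,0],[0,0,0],[0,0,0],[0,0,0]],"rotation":[[0,0,0],[0,0,0],[0,0,-0.18],[0,0,-0.18],[0,0,-0.18],[0,0,-0.18],[0,0,-0.18],[0,0,-0.18]],"claw":[-1,-1,-1,-1,-1,-1,-1,-1]}'
python3 - <<'E'
from h import *
c=cam("wrist");cv2.imwrite("pics/w3.png",cv2.convertScaleAbs(cv2.resize(c["img"][:,:,::-1],(768,576)),alpha=1.3,beta=15)); np.save("w3.npy",c,allow_pickle=True)
E
python3 -m handwheel '{"delta_pos":[[0,0,0],[0,0,0],[0,0,0],[0,0,0],[0,0,0],[0,0,0],[0,0,0],[0,0,0]],"rotation":[[0,0,-0.18],[0,0,-0.18],[0,0,-0.18],[0,0,-0.18],[0,0,-0.18],[0,0,-0.18],[0,0,-0.18],[0,0,-0.18]],"claw":[-1,-1,-1,-1,-1,-1,-1,-1]}'
python3 -m handwheel '{"delta_pos":[[0,0,0],[0,0,0],[0,0,0],[0,0,0],[0,0,0],[0,0,0],[0,0,0],[0,0,0]],"rotation":[[0,0,-0.18],[0,0,-0.18],[0,0,-0.18],[0,0,-0.18],[0,0,-0.18],[0,0,-0.18],[0,0,-0.18],[0,0,-0.18]],"claw":[-1,-1,-1,-1,-1,-1,-1,-1]}'
python3 - <<'E'
from h import *
c=cam("wrist");cv2.imwrite("pics/w4.png",cv2.convertScaleAbs(cv2.resize(c["img"][:,:,::-1],(768,576)),alpha=1.3,beta=15)); np.save("w4.npy",c,allow_pickle=True)
print(robot.get_obs()['joint_positions'])
E
```

```text
time: 9.65
tool_pos: [0.5857, 0.1047, 0.2706]
ee_rot: [-3.14, -0.0, -1.506]
wrist_force: [1.6, 0.0, -0.0]
width: 0.0937
time: 10.65
tool_pos: [0.5857, 0.1009, 0.2706]
ee_rot: [3.141, -0.001, -0.423]
wrist_force: [0.2, -0.1, 0.1]
width: 0.094
time: 11.7
tool_pos: [0.5856, 0.1014, 0.2706]
ee_rot: [3.141, 0.0, 1.015]
wrist_force: [-0.3, -0.5, -0.1]
width: 0.0938
time: 12.7
tool_pos: [0.5856, 0.1013, 0.2706]
ee_rot: [-3.141, 0.001, 2.455]
wrist_force: [-0.2, -0.6, 0.7]
width: 0.0942
[ 7.63717463e-02  1.84635702e-01  1.13382507e+00 -5.82528814e-04
  1.82268151e+00 -2.38229441e+00]
```

View pics/w3.png

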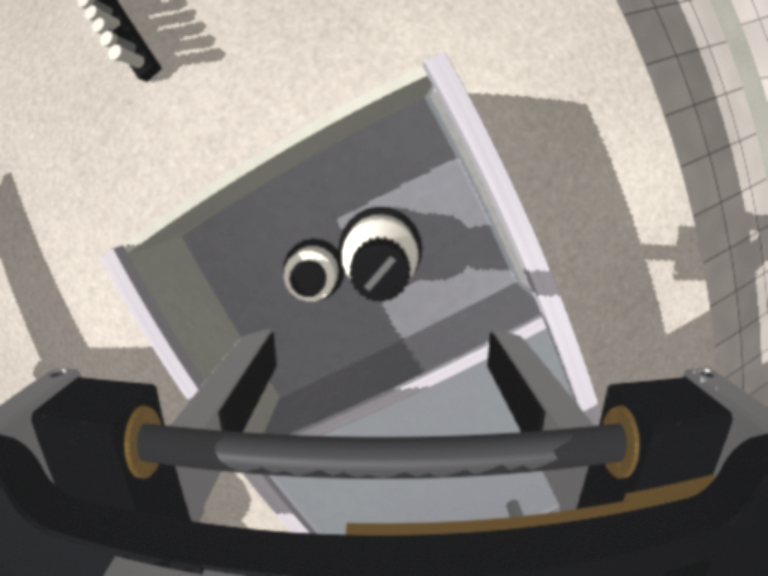

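View pics/w4.png

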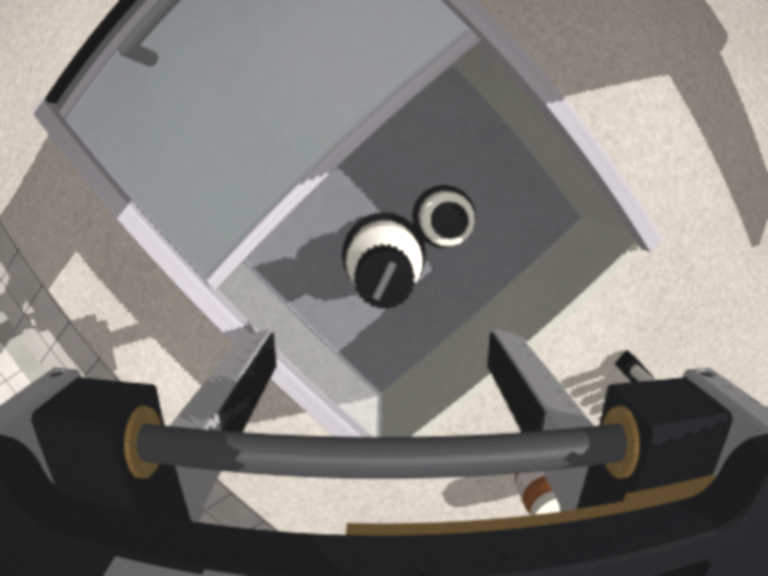

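```bash
python3 - <<'E'
from h import *
a=cam("scene");b=cam("side")
c=np.load("w3.npy",allow_pickle=True).item();d=np.load("w4.npy",allow_pickle=True).item()
p3=np.array((380.5,274))/1.5;p4=np.array((385.5,281))/1.5
print(tri([(c,p3),(d,p4)]));print(tri([(a,(214.5,204.8)),(b,(213,204.2)),(c,p3),(d,p4)]))
print(atz(c,p3,.131),atz(d,p4,.131))
print(robot.get_obs()["tool_pos"])
for c,p in((c,p3),(d,p4)):
  for u in(-1,0,1): print(np.array(p)*1.5)if 0 else None
E
```

```text
(array([0.58548388, 0.10520433, 0.1351997 ]), [0.001149310114227153, 0.001149310114226949])
(array([0.58545272, 0.10605916, 0.12914658]), [0.0008914681662831905, 0.001434239902405987, 0.00268463878372417, 0.0008902717835511122])
[0.58607648 0.10374616 0.131     ] [0.58511042 0.10660245 0.131     ]
[0.58560675 0.10177888 0.27060477]
```

```bash
python3 -m handwheel '{"delta_pos":[[2.2,2.6,15],[0,0,30],[0,0,30],[0,0,30],[0,0,30],[0,0,25],[0,0,15],[0,0,0]],"rotation":[[0,0,0],[0,0,0],[0,0,0],[0,0,0],[0,0,0],[0,0,0],[0,0,0],[0,0,0]],"claw":[-1,-1,-1,-1,-1,-1,-1,-1]}'
python3 - <<'E'
from h import *
c=cam("wrist");cv2.imwrite("pics/w5.png",cv2.convertScaleAbs(cv2.resize(c["img"][:,:,::-1],(768,576)),alpha=1.5,beta=25))
c=cam("side");crop(c,165,120,295,265,5,"sd5")
E
```

```text
time: 13.85
tool_pos: [0.5843, 0.1065, 0.0936]
ee_rot: [-3.139, -0.002, 2.453]
wrist_force: [-0.9, -0.1, 0.1]
width: 0.094
```

View pics/w5.png

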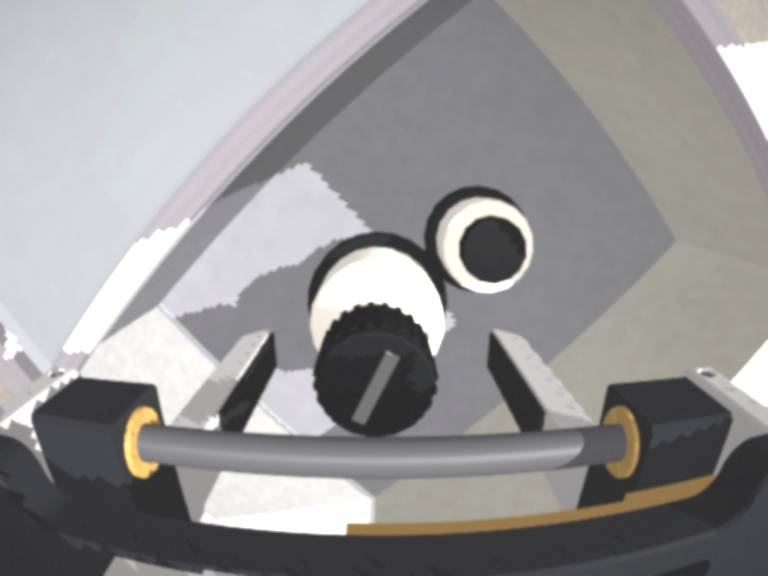

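View pics/sd5.png

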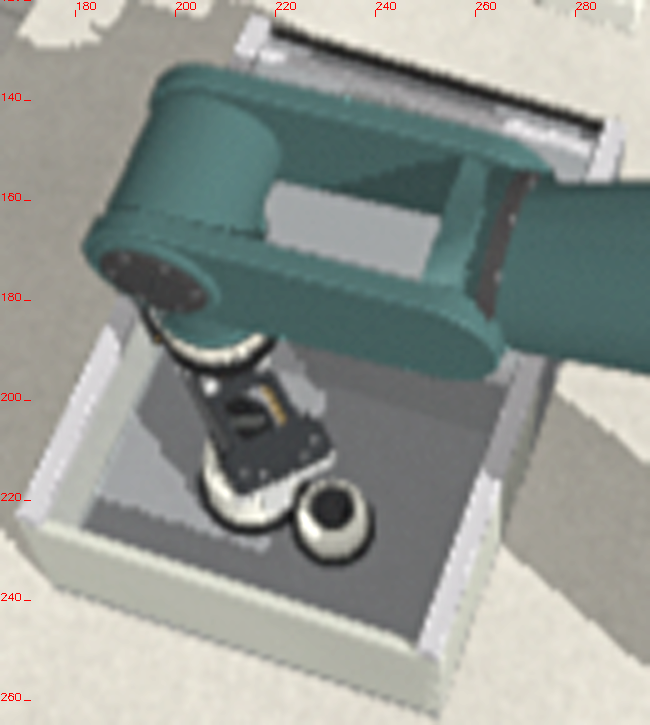

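```bash
python3 - <<'E'
from h import *
c=cam("wrist");o=robot.get_obs();t=o["tool_pos"]
Rt=R.from_euler('xyz',o["ee_rot"]).as_matrix()
for z in(.129,.131,.133):
  X=atz(c,np.array((376,384))/1.5,z); print(z,X,Rt.T@(X-t)*1e3)
E
```

```text
0.129 [0.58727819 0.10645075 0.129     ] [ -0.98349142   0.5379093  -32.1886322 ]
0.131 [0.58661171 0.10568386 0.131     ] [ -0.95923184  -0.474399   -34.19037242]
0.133 [0.58594523 0.10491697 0.133     ] [ -0.93497225  -1.48670729 -36.19211263]
```

```bash
python3 -m handwheel '{"delta_pos":[[-1,0,0],[0,0,0],[0,0,0],[0,0,0],[0,0,0],[0,0,0],[0,0,0],[0,0,0]],"rotation":[[0,0,0],[0,0,0],[0,0,0],[0,0,0],[0,0,0],[0,0,0],[0,0,0],[0,0,0]],"claw":[-1,1,1,1,1,1,1,1]}'
python3 - <<'E'
from h import *
c=cam("wrist");cv2.imwrite("pics/w6.png",cv2.convertScaleAbs(cv2.resize(c["img"][:,:,::-1],(768,576)),alpha=1.5,beta=25))
o=robot.get_obs();print(o)
E
```

```text
time: 15.0
tool_pos: [0.5866, 0.1056, 0.0955]
ee_rot: [3.141, 0.001, 2.454]
wrist_force: [1.9, -1.7, 0.2]
width: 0.0437
{'time': 15.05, 'joint_positions': array([ 8.33992157e-02,  2.33216665e-01,  1.42368931e+00, -7.67175958e-04,
        1.48374265e+00, -2.37030442e+00]), 'qvel': array([ 4.46563658e-04, -1.69981892e-04,  6.04474549e-05,  7.27853648e-04,
        1.98248037e-04,  1.41261252e-03]), 'joint_torque': array([ 1.11865550e+00, -3.95001376e+01, -2.86265159e+01,  4.67696367e-01,
        6.62114806e-01,  5.36545136e-03]), 'tool_pos': array([0.58663125, 0.10556683, 0.09549862]), 'ee_rot': array([3.14148267e+00, 1.20964753e-03, 2.45376990e+00]), 'wrist_force': array([ 2.4842103 , -1.18938967, -0.15999847]), 'wrist_torque': array([-0.1138153 , -0.40489056, -0.02550207]), 'width': 0.043514456811398955}
```

View pics/w6.png

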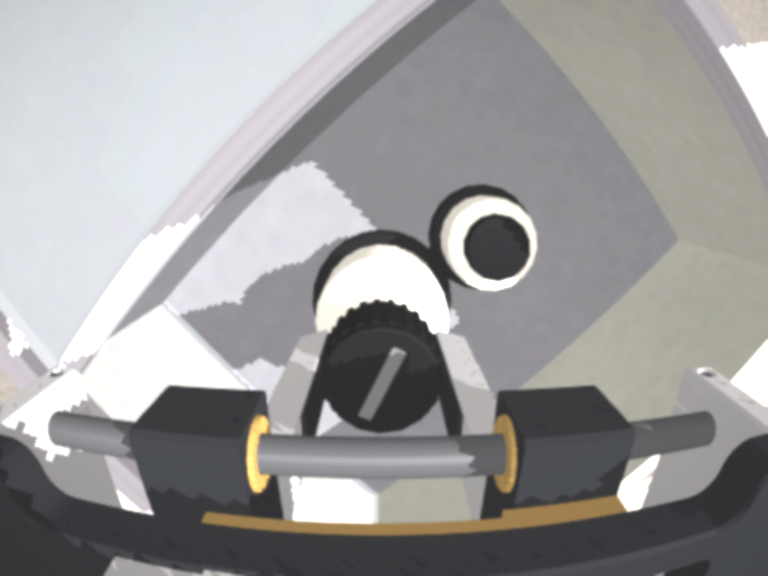

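```bash
python3 -m handwheel '{"delta_pos":[[0,0,0.1],[0,0,0.1],[0,0,0.1],[0,0,0.1],[0,0,0.1],[0,0,0.1],[0,0,0],[0,0,0.1]],"rotation":[[0,0,0.12],[0,0,0.14],[0,0,0.14],[0,0,0.14],[0,0,0.14],[0,0,0.14],[0,0,0.14],[0,0,0.14]],"claw":[1,1,1,1,1,1,1,1]}'
python3 - <<'E'
from h import *
c=cam("wrist");cv2.imwrite("pics/w7.png",cv2.convertScaleAbs(cv2.resize(c["img"][:,:,::-1],(768,576)),alpha=1.5,beta=25))
o=robot.get_obs();print(o["wrist_torque"],o["wrist_force"],o["joint_torque"][5])
E
```

```text
time: 16.05
tool_pos: [0.5872, 0.1041, 0.0948]
ee_rot: [3.139, 0.003, 1.349]
wrist_force: [3.7, -4.9, -1.3]
width: 0.0433
[-0.64782255 -0.69552711 -0.02266748] [ 2.82122254 -4.12445771 -1.32047365] 0.3039653040468693
```

View pics/w7.png

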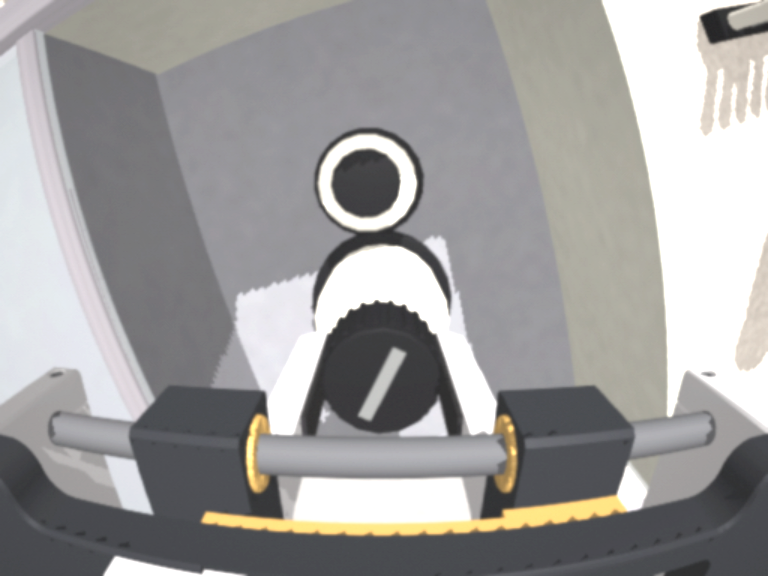

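```bash
python3 -m handwheel '{"delta_pos":[[-1,1,0.1],[0,0,0.1],[0,0,0.1],[0,0,0.1],[0,0,0.1],[0,0,0],[0,0,0.1],[0,0,0]],"rotation":[[0,0,0.14],[0,0,0.14],[0,0,0.14],[0,0,0.14],[0,0,0.14],[0,0,0.14],[0,0,0.14],[0,0,0.0]],"claw":[1,1,1,1,1,1,1,1]}'
python3 - <<'E'
from h import *
o=robot.get_obs();print(o["wrist_torque"],o["wrist_force"],o["joint_torque"],o["ee_rot"])
E
```

```text
time: 17.1
tool_pos: [0.5863, 0.1031, 0.0941]
ee_rot: [3.139, 0.003, 0.374]
wrist_force: [-0.5, -5.6, 1.7]
width: 0.0435
[-0.92528868  0.10440188  0.0122596 ] [-0.45908044 -5.56204746  1.66728426] [  3.07044961 -38.5456574  -29.36453104   1.76440872  -0.42705839
   0.19866964] [3.13921095e+00 2.58571980e-03 3.74496848e-01]
```

```bash
python3 -m handwheel '{"delta_pos":[[-0.5,1.4,0.1],[0,0,0],[0,0,0.1],[0,0,0],[0,0,0.1],[0,0,0],[0,0,0.1],[0,0,0]],"rotation":[[0,0,0.08],[0,0,0.08],[0,0,0.08],[0,0,0.08],[0,0,0.08],[0,0,0.08],[0,0,0.08],[0,0,0.0]],"claw":[1,1,1,1,1,1,1,1]}'
python3 - <<'E'
from h import *
o=robot.get_obs();print(o["wrist_torque"],o["wrist_force"],o["joint_torque"],o["ee_rot"])
E
```

```text
time: 18.1
tool_pos: [0.5856, 0.1029, 0.0937]
ee_rot: [3.14, 0.003, -0.184]
wrist_force: [-5.6, -2.3, 2.0]
width: 0.0434
[-0.60028234  0.67170719 -0.0834915 ] [-5.64860303 -2.34926855  2.02014718] [  1.37144543 -37.65106916 -30.04536152   0.9747275   -1.51658356
   0.06558396] [ 3.14007358e+00  3.05385776e-03 -1.83560394e-01]
```

```bash
python3 -m handwheel '{"delta_pos":[[-1,1,0.1],[0,0,0],[0,0,0.1],[0,0,0],[0,0,0.1],[0,0,0],[0,0,0],[0,0,0]],"rotation":[[0,0,0.08],[0,0,0.08],[0,0,0.08],[0,0,0.08],[0,0,0.08],[0,0,0],[0,0,0],[0,0,0.0]],"claw":[1,1,1,1,1,1,1,1]}'
python3 - <<'E'
from h import *
c=cam("wrist");cv2.imwrite("pics/w8.png",cv2.convertScaleAbs(cv2.resize(c["img"][:,:,::-1],(768,576)),alpha=1.5,beta=25))
o=robot.get_obs();print(o["wrist_torque"],o["wrist_force"],o["joint_torque"],o["ee_rot"])
E
```

```text
time: 19.1
tool_pos: [0.5851, 0.1033, 0.0936]
ee_rot: [-3.141, 0.002, -0.584]
wrist_force: [-4.6, 2.4, 3.9]
width: 0.0435
[0.28762512 0.91988428 0.66626708] [-4.6551168   1.2247488   2.01371218] [ -2.07448795 -37.03569889 -29.72191036  -0.55481862  -1.70317221
   0.6290601 ] [-3.14121536e+00  1.83515441e-03 -5.84224377e-01]
```

View pics/w8.png

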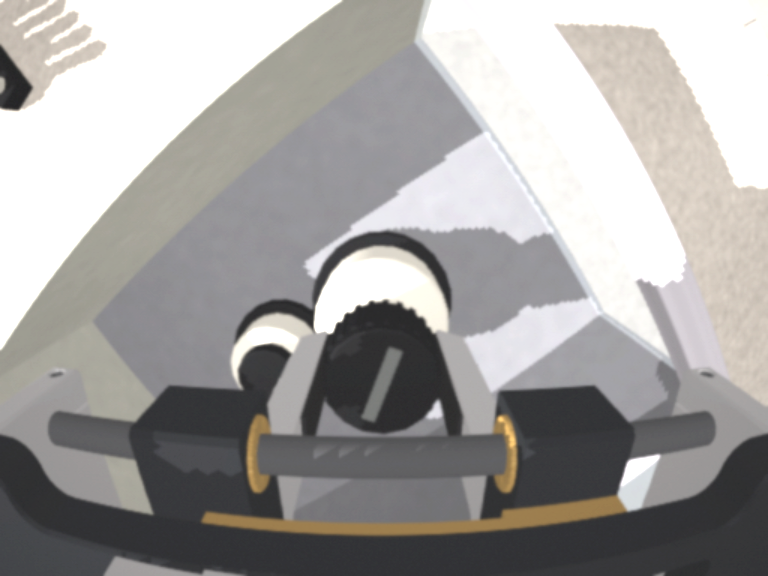

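```bash
python3 -m handwheel '{"delta_pos":[[0,0,0],[0,0,0],[0,0,0],[0,0,0],[0,0,0],[0,0,0],[0,0,0],[0,0,0]],"rotation":[[0,0,0.03],[0,0,0.03],[0,0,0],[0,0,0],[0,0,0],[0,0,0],[0,0,0],[0,0,0.0]],"claw":[1,1,1,1,1,1,1,1]}'
python3 - <<'E'
from h import *
c=cam("wrist");crop(c,200,200,310,300,7,"w9");np.save("w9.npy",c,allow_pickle=True)
o=robot.get_obs();print(o["wrist_torque"],o["wrist_force"],o["joint_torque"],o["ee_rot"])
E
```

```text
time: 20.15
tool_pos: [0.5844, 0.1024, 0.0935]
ee_rot: [3.139, 0.002, -0.644]
wrist_force: [-7.7, -0.2, 4.6]
width: 0.0434
[-0.06546663  1.32335059  0.75804281] [-7.2113329  -1.09385698  4.42096563] [-1.25731163e+00 -3.64207327e+01 -3.01571345e+01  3.34833562e-02
 -2.38728024e+00  7.73934312e-01] [ 3.13932526e+00  2.28026807e-03 -6.44239050e-01]
```

View pics/w9.png

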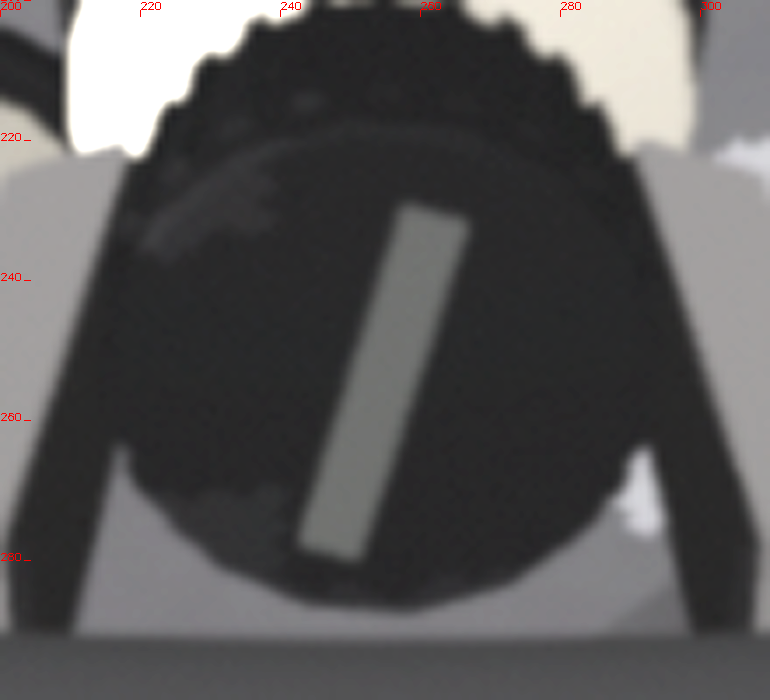

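```bash
cat > bar.py <<'E'
from h import *
def bar(c,p,q,z):
    A=atz(c,p,z);B=atz(c,q,z); d=A-B; return np.arctan2(d[1],d[0]),np.linalg.norm(d),(A+B)/2
E
python3 - <<'E'
from bar import *
c=np.load("w9.npy",allow_pickle=True).item()
for z in(.128,.130): print(bar(c,(261.9,230.7),(247.1,278.9),z))
E
python3 -m handwheel '{"delta_pos":[[-0.5,0.5,-0.1],[-0.5,0.5,0],[0,0,-0.1],[0,0,0],[0,0,-0.1],[0,0,-0.1],[0,0,-0.1],[0,0,0]],"rotation":[[0,0,-0.11],[0,0,-0.11],[0,0,-0.11],[0,0,-0.11],[0,0,-0.11],[0,0,-0.11],[0,0,-0.11],[0,0,-0.11]],"claw":[1,1,1,1,1,1,1,1]}'
python3 -m handwheel '{"delta_pos":[[0,0,-0.1],[0,0,-0.1],[0,0,0],[0,0,-0.1],[0,0,-0.1],[0,0,-0.1],[0,0,0],[0,0,0]],"rotation":[[0,0,-0.11],[0,0,-0.11],[0,0,-0.11],[0,0,-0.11],[0,0,-0.11],[0,0,-0.11],[0,0,0],[0,0,0]],"claw":[1,1,1,1,1,1,1,1]}'
python3 - <<'E'
from h import *
c=cam("wrist");crop(c,200,200,310,300,7,"w10");np.save("w10.npy",c,allow_pickle=True)
o=robot.get_obs();print(o["wrist_torque"],o["wrist_force"],o["joint_torque"],o["ee_rot"])
E
```

```text
(np.float64(0.6617216283823565), np.float64(0.030692423818718933), array([0.58475959, 0.10364736, 0.128     ]))
(np.float64(0.6617216283823558), np.float64(0.030269788107689297), array([0.58537033, 0.10445585, 0.13      ]))
time: 21.2
tool_pos: [0.5863, 0.102, 0.0942]
ee_rot: [3.141, -0.004, 0.236]
wrist_force: [1.3, 0.7, 1.6]
width: 0.0436
time: 22.2
tool_pos: [0.5876, 0.1028, 0.0947]
ee_rot: [3.137, -0.006, 0.893]
wrist_force: [5.4, 1.4, -2.0]
width: 0.0434
[ 0.40263822 -0.89952526  0.07835712] [ 4.9943478   2.85131356 -1.59172096] [ -0.76012038 -39.82688427 -27.61435747  -0.50885707   1.64995003
   0.04957315] [ 3.13694221 -0.0058611   0.89280212]
```

View pics/w10.png

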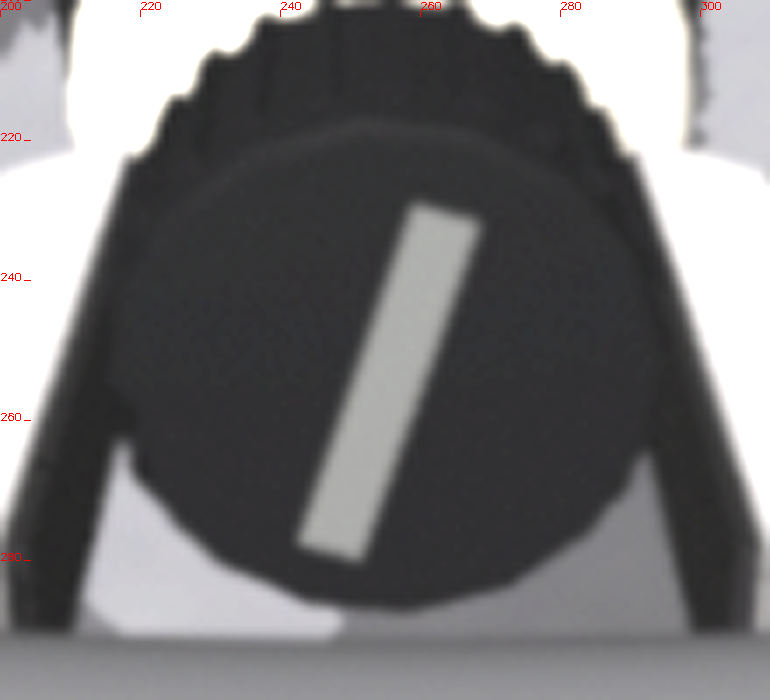

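```bash
python3 - <<'E'
from bar import *
for f,p,q in(("w9",(261.9,230.7),(247.1,278.9)),("w10",(263.4,230.9),(247.1,278.7))):
    c=np.load(f+".npy",allow_pickle=True).item(); print(f,bar(c,p,q,.13))
    # precise bar axis by thresholding the grey bar
    im=cv2.resize(c["img"],None,fx=4,fy=4,interpolation=cv2.INTER_CUBIC).min(axis=2)
    m=np.zeros_like(im);cv2.fillConvexPoly(m,np.array([[238,224],[272,224],[272,283],[238,283]])*4,255)
    cv2.fillConvexPoly
    b=((im>80)&(m>0)).astype(np.uint8); n,l,s,cc=cv2.connectedComponentsWithStats(b)
    i=1+np.argmax(s[1:,4]); ys,xs=np.nonzero(l==i); (cx,cy),wh,an=cv2.minAreaRect(np.c_[xs,ys].astype(np.float32))
    bx=cv2.boxPoints(((cx,cy),wh,an))/4-0.375; bx=bx[np.argsort(bx[:,1])]
    P=bx[:2].mean(0);Q=bx[2:].mean(0);print(s[i],P,Q,bar(c,P,Q,.13)[0])
print(robot.get_obs()["ee_rot"][2]);
E
```

```text
w9 (np.float64(0.6617216283823558), np.float64(0.030269788107689297), array([0.58537033, 0.10445585, 0.13      ]))Traceback (most recent call last):
  File "<stdin>", line 9, in <module>
    return _wrapfunc(a, 'argmax', axis=axis, out=out, **kwds)
    return bound(*args, **kwds)
ValueError: attempt to get argmax of an empty sequence
```

```bash
cat >> bar.py <<'E'
def fit(c):
    im=cv2.resize(c["img"],None,fx=4,fy=4,interpolation=cv2.INTER_CUBIC).min(axis=2)
    sub=im[224*4:283*4,238*4:272*4]; th=(np.percentile(sub,40)+np.percentile(sub,96))/2
    m=np.zeros_like(im);m[224*4:283*4,238*4:272*4]=1
    b=((im>th)&(m>0)).astype(np.uint8); n,l,s,cc=cv2.connectedComponentsWithStats(b)
    i=1+np.argmax(s[1:,4]); ys,xs=np.nonzero(l==i); r=cv2.minAreaRect(np.c_[xs,ys].astype(np.float32))
    bx=cv2.boxPoints(r)/4-0.375; bx=bx[np.argsort(bx[:,1])]
    P=bx[:2].mean(0);Q=bx[2:].mean(0); return th,P,Q,bar(c,P,Q,.13)[0]
E
python3 - <<'E'
from bar import *
for f,p,q in(("w9",(261.9,230.7),(247.1,278.9)),("w10",(263.4,230.9),(247.1,278.7))):
    c=np.load(f+".npy",allow_pickle=True).item(); print(f,bar(c,p,q,.13)[0],fit(c))
print(robot.get_obs()["ee_rot"][2]);
E
```

```text
w9 0.6617216283823558 (np.float64(41.0), array([261.91406, 229.67236], dtype=float32), array([246.14459, 278.68564], dtype=float32), np.float64(0.6487788964753909))
w10 2.171920905310223 (np.float64(66.0), array([263.3532 , 229.76422], dtype=float32), array([246.746  , 278.67996], dtype=float32), np.float64(2.1726025098821493))
0.8928021205472962
```

```bash
python3 -m handwheel '{"delta_pos":[[0.5,0.3,0],[0.5,0.3,0],[0.5,0,0],[0,0,0],[0,0,0],[0,0,0],[0,0,0],[0,0,0]],"rotation":[[0,0,-0.025],[0,0,-0.025],[0,0,0],[0,0,0],[0,0,0],[0,0,0],[0,0,0],[0,0,0]],"claw":[1,1,1,1,1,1,1,1]}'
python3 - <<'E'
from bar import *
c=cam("wrist");crop(c,200,200,310,300,7,"w11");print(fit(c))
o=robot.get_obs();print(o["wrist_torque"],o["wrist_force"],o["ee_rot"])
c=cam("scene");cv2.imwrite("pics/sc11.png",c["img"][:,:,::-1])
E
```

```text
time: 23.25
tool_pos: [0.5876, 0.1029, 0.0947]
ee_rot: [3.138, -0.003, 0.944]
wrist_force: [5.9, 0.3, -2.5]
width: 0.0433
(np.float64(66.0), array([263.25467, 229.80267], dtype=float32), array([246.31   , 278.64325], dtype=float32), np.float64(2.2171148390337088))
[ 0.20750309 -1.10892232 -0.04154242] [ 5.905186    0.65387488 -1.63917143] [ 3.13813318e+00 -2.58802766e-03  9.43646232e-01]
```

View pics/w11.png

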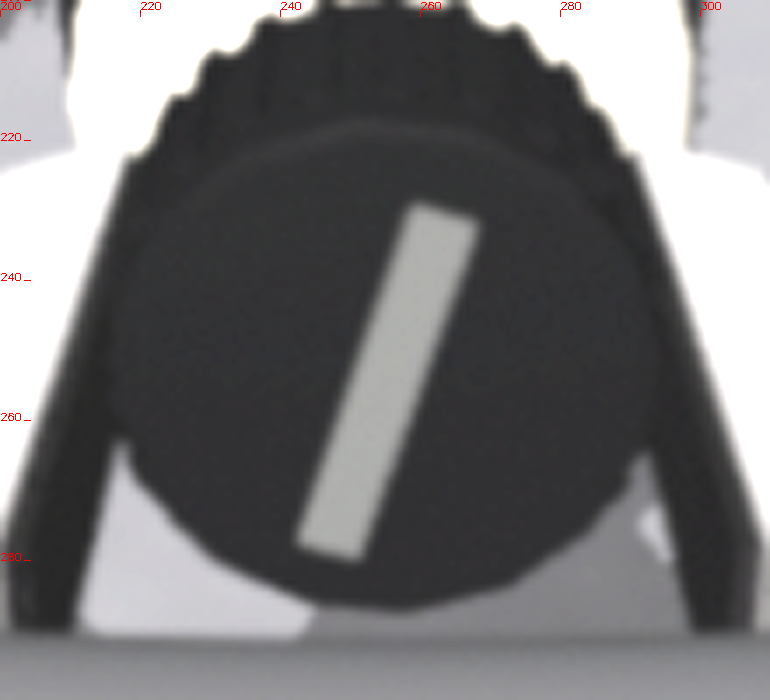

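View pics/sc11.png

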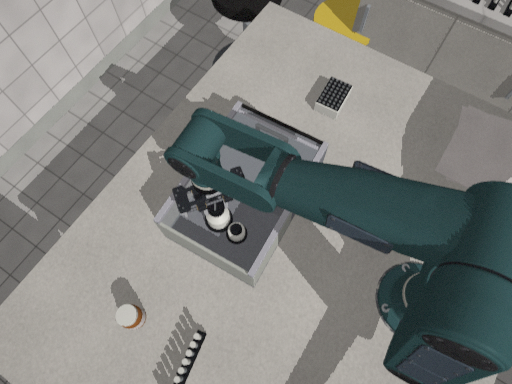

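```bash
python3 - <<'E'
from h import *
d=np.load("w4.npy",allow_pickle=True).item()
print(proj(d,(.5196,-.1457,.182))*1.5,atz(d,(152/1.5,55/1.5),.182)); crop(d,60,0,160,80,7,"w4c")
E
```

```text
[219.11985242 -49.84765967] [ 0.59857549 -0.11861801  0.182     ]
```

View pics/w4c.png

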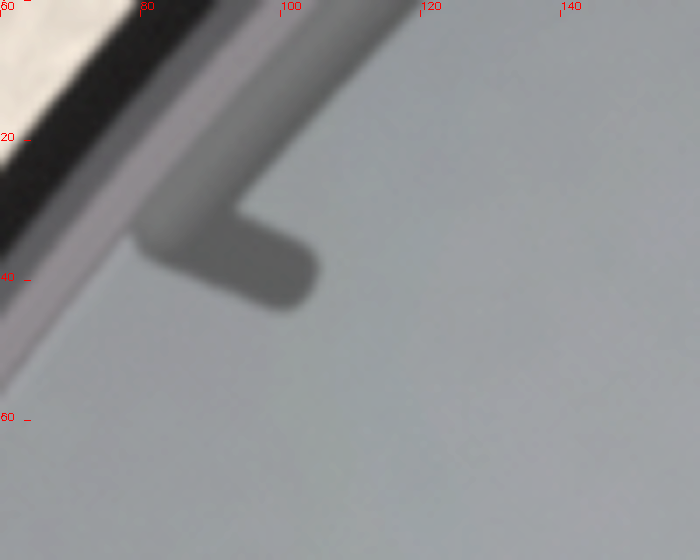

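```bash
python3 - <<'E'
from h import *
d=np.load("w4.npy",allow_pickle=True).item()
print(atz(d,(84,31.5),.184),"expected .612 -.140"); print(robot.get_obs()["wrist_force"],robot.get_obs()["width"])
E
```

```text
[ 0.60856355 -0.13839629  0.184     ] expected .612 -.140
[ 5.71452952  1.23372105 -2.30396733] 0.043496182794337875
```

```bash
python3 -c "
from bench import robot
print(robot.close_job())"
```

```text
the job is handed in; nothing more can be done
None
```

The guard is open at its stop, and the cap was screwed down to its stop and then backed off a quarter turn. I handed the job in at about 23 s, with the cap still held between the fingers.

- **Guard:** I slid it until it hit its stop, where the force rose to about 46 N, then eased off and let go of the handle. That 46 N was above the 40 N pressing limit, but it came through the gripped handle, and the wrist limit is 120 N. A later picture puts the handle within 2 mm of the stop along the slide, and 3 to 4 mm off sideways.
- **Cap screwed home:** I turned it clockwise about 3 rad. The torque then rose to about 0.7 N m and the cap stopped following the fingers, so it slipped about 0.1 rad in the grip. I measured the back-off from the grey bar on the cap because of that slip.
- **Quarter turn back:** the bar shows the cap turned back about 1.56 rad, with an uncertainty of about 0.01 to 0.02 rad; a quarter turn is 1.571.
- **At hand-in:** the finger opening is 43.5 mm on the 44 mm cap. A side force of about 6 N on the wrist remained, which I did not fully relieve.
- **Loose things:** in the last scene picture they look unmoved.

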